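Put three swapped filter modules back in their own test cradles

TASK

The three filter modules are in each other's test cradles: put each module in the cradle that matches the colour of its lid, flat inside the lip and lengthwise, using the empty white tray as the parking place on the way. Each cradle holds one module; set modules down only in the cradles and the tray, gently and without dropping them - never on the bare bench or on top of anything else. Leave the solder spool, the tape roll and the jar where they are.

Things in the scene. Friction and masses are not known exactly. Their poses are not given: they have to be found in the camera images.
- module_red: Loose filter module with a red lid, 0.15-0.3 kg: aluminium box 64 (x) by 46 (y) by 40 (z) mm; a brass connector, 8 mm thick and 8 mm long, on the middle of each 46 mm end, 20 mm up (80 mm overall along x). Grip across the plain sides 46 mm apart in y. Origin: centre of its underside; z up, x lengthwise. Starts in a cradle of another colour.
- module_green: Loose filter module with a green lid, 0.15-0.3 kg: aluminium box 64 (x) by 46 (y) by 40 (z) mm; a brass connector, 8 mm thick and 8 mm long, on the middle of each 46 mm end, 20 mm up (80 mm overall along x). Grip across the plain sides 46 mm apart in y. Origin: centre of its underside; z up, x lengthwise. Starts in a cradle of another colour.
- module_blue: Loose filter module with a blue lid, 0.15-0.3 kg: aluminium box 64 (x) by 46 (y) by 40 (z) mm; a brass connector, 8 mm thick and 8 mm long, on the middle of each 46 mm end, 20 mm up (80 mm overall along x). Grip across the plain sides 46 mm apart in y. Origin: centre of its underside; z up, x lengthwise. Starts in a cradle of another colour.
- cradle_red: Red test cradle for the red-lidded module: fixed shallow tray, outside 112 (x) by 78 (y) mm, floor 10 mm above the bench, a 6 mm wide lip all round with its top at 15 mm; inside the lip 100 by 66 mm. Holds one module, lengthwise along x, either way round. Origin: centre of its underside, on the bench (z = 0); z up.
- cradle_green: Green test cradle for the green-lidded module: fixed shallow tray, outside 112 (x) by 78 (y) mm, floor 10 mm above the bench, a 6 mm wide lip all round with its top at 15 mm; inside the lip 100 by 66 mm. Holds one module, lengthwise along x, either way round. Origin: centre of its underside, on the bench (z = 0); z up.
- cradle_blue: Blue test cradle for the blue-lidded module: fixed shallow tray, outside 112 (x) by 78 (y) mm, floor 10 mm above the bench, a 6 mm wide lip all round with its top at 15 mm; inside the lip 100 by 66 mm. Holds one module, lengthwise along x, either way round. Origin: centre of its underside, on the bench (z = 0); z up.
- tray_white: White parking tray, empty at the start, fixed: same shape and sizes as the cradles (112 by 78 mm outside, 100 by 66 mm inside, floor at 10 mm, lip top at 15 mm). The free spot for parking one module meanwhile. Origin: centre of its underside, on the bench; x along its length, z up.
- spool: Bystander, loose: black spool of silvery solder standing upright, 54 mm in diameter, 42 mm high. Origin: centre of its underside. To be left alone.
- tape: Bystander, loose: amber roll of tape lying flat, 60 mm in diameter, 19 mm high. Origin: centre of its underside. To be left alone.
- jar: Bystander, loose: small white jar with a black cap, 44 mm in diameter, 50 mm high. Origin: centre of its underside. To be left alone.
Not all that is in view belongs to the job. What is shaped like the module_blue but purple is not meant. What is shaped like the module_red but purple is not meant.

How it is judged:
By the outcome, as a careful person would: the job done as asked, in the order asked, and still so for the second after the job is handed in, with the robot touching nothing.
It also fails if it takes over 114 s, if anything falls off the work surface, if the arm or the gripper's body presses on something with over 40 N, if the wrist force passes 120 N, or if a joint passes its speed limit or range.

ROBOT

A 6-joint arm with a two-finger parallel gripper is mounted at the origin on the work surface. World frame = base frame: x ahead of the robot, y to its left, z up, the work surface at z = 0. Lengths are in m, angles in degrees, forces in N, time in s.
With the tool pointing down it reaches from about 0.275 to 0.875 m from the base axis. Payload 12.5 kg.
Tool frame: the origin (TCP) lies midway between the tips of the shut fingers; the grasp point (between the pads) lies 19 mm behind it (grasp_offset is the distance from the TCP to the grasp point, in m); y points along the fingers, z is the direction in which the jaws open and shut, and the axes are right-handed (so a half turn about y gives the same grasp; the last joint's range is limited). The gripper opens to 85 mm and grips with 20 to 120 N. Pads are 22 mm wide; open, the fingers measure 114 mm over their backs; the gripper's body (76 mm by 85 mm) begins 54 mm behind the grasp point. The pads swing forward as they close: fully open they stand 13 mm farther back than shut.
Start: joints at [61.158, 20.094, 94.641, -0, 65.266, -4.847], TCP at [0.224, 0.502, 0.231] pointing down, gripper open.
Joint ranges: [-157.81, 157.81], [-45, 120.19], [0.68, 151.7], [-89.99, 269.99], [4.06, 180], [-164.3, 164.3]. Speed limits (degrees/s): [127.2, 127.2, 159.86, 180, 180, 180].

INTERFACE

Orientations are given as a 3x3 rotation matrix whose columns are the frame's x, y, z axes.
In Python, from rig import * gives the robot as it stands. The module is installed in compiled form; this text tells all that it offers. Calls block until the motion is done:
- move_to(position, orientation): joint-space move of the TCP to a pose.
- move_linear(position, orientation=None, speed=0.15): straight line of the TCP; orientation=None keeps the orientation; speed is the mean speed in m/s.
- goto_joints(angles): joint-space move.
- let_go() and close(): open the fingers fully, or close them until they stop; the grip force is fixed at half the most.
- dwell(seconds).
- inverse_kinematics(position, orientation): joint angles nearest the present ones, or None.
- sense(): the state.
- capture(name): name is "scene" or "top" or "wrist"; returns (picture, depth): 420x560x3 uint8, red, green, blue; 420x560 float32, m along the optical axis (not along the pixel's ray), 0 where there is no reading.
- camera_model(name): a dict with "fx", "fy", "cx", "cy" (pixels), "view" (4x4, takes a point from world to camera coordinates); the wrist camera has in their place "mount" (4x4, takes a point from camera to tool coordinates, whose origin is the TCP and whose axes are the tool frame's). Camera axes: x right, y down, z forward; pixel columns grow to the right and rows downward; lengths in m; the calibration is good to about 2 mm. A picture is of the moment at which its call begins: read the wrist's pose just before it. camera_model takes no time and is no camera call.
A pose or a line that the arm cannot do raises IKError and nothing moves.
- hand_in(): hands the job in, once; it reports no verdict.
The state is a dict: "time_s": time; "joint_positions": joint angles; "joint_vel": joint speeds; "tau": joint torques, N m; "ee_pos": TCP position; "tcp_rot": TCP orientation; "contact_force": force on the tool from outside, world axes, zero at the start; "torque": the same for the moment, N m; "grip_width": finger opening in m.
Only numpy, scipy, OpenCV 4.12 (cv2) and the standard library are available. Lean on these libraries where they do the work, as an engineer would, in place of code of your own. Each camera call takes 0.05 s, during which the arm holds its last target. There are 200 camera calls.

## Working session

There is one attempt and no reset: what is moved stays moved. The work goes in short steps, each a Python script; the robot and the scene stay as the last script left them, time stands still between calls to the robot, and variables do not carry over. Pictures are saved under pics/ and viewed, about 12 in all and at most 16, crops included, and the job is handed in when it is done.

```bash
mkdir -p pics
python3 - <<'E'
from rig import *
import cv2,numpy as np
for n in("scene","top"):
    p,d=capture(n); cv2.imwrite(f"pics/{n}0.png",p[:,:,::-1]); np.savez(f"{n}0.npz",p=p,d=d)
    print(n,camera_model(n))
print(camera_model("wrist")); s=sense(); print(s)
E
```

```text
scene {'fx': 515.2862389536782, 'fy': 515.2862389536782, 'cx': 278.7721832488924, 'cy': 213.0759236432018, 'view': array([[ 0.23218563,  0.9726005 ,  0.01175123, -0.13643086],
       [ 0.80836307, -0.18623043, -0.55845087, -0.41624494],
       [-0.54096116,  0.13916353, -0.82945436,  1.68270492],
       [ 0.        ,  0.        ,  0.        ,  1.        ]])}
top {'fx': 508.19125908422666, 'fy': 508.19125908422666, 'cx': 278.502686160284, 'cy': 213.15280605665058, 'view': array([[ 0.01077721, -0.99984966, -0.0135837 , -0.00109163],
       [-0.99459871, -0.00931617, -0.10337608,  0.58036896],
       [ 0.10323399,  0.01462444, -0.99454958,  1.07367506],
       [ 0.        ,  0.        ,  0.        ,  1.        ]])}
{'fx': 378.255215874865, 'fy': 378.255215874865, 'cx': 275.160463461989, 'cy': 210.12830448426408, 'mount': array([[ 3.43335852e-04,  9.44497684e-01,  3.28517895e-01,
        -8.57457236e-02],
       [-1.22442691e-03, -3.28517271e-01,  9.44497170e-01,
        -1.42229630e-01],
       [ 9.99999191e-01, -7.26525890e-04,  1.04367662e-03,
        -9.40476322e-04],
       [ 0.0000
[... 162 characters left out ...]
1,  3.14217103e-03,
        6.52656718e+01, -4.84780038e+00]), 'joint_vel': array([ 0.01688956, -0.12116611, -0.10530077,  0.06823246, -0.01451418,
       -0.01463741]), 'tau': array([ 1.33951216e-03, -5.06835079e+01, -2.91873801e+01, -3.83235442e-05,
        2.65683673e-03,  3.18035586e-05]), 'ee_pos': array([0.22347937, 0.50223724, 0.23083956]), 'tcp_rot': array([[ 9.13582080e-01, -5.23294814e-04,  4.06654041e-01],
       [-4.06654355e-01, -8.46988224e-04,  9.13581697e-01],
       [-1.33641380e-04, -9.99999504e-01, -9.86593379e-04]]), 'contact_force': array([ 0.22344779, -0.41968653, -0.40842912]), 'torque': array([ 0.01245692, -0.07331673, -0.00355429]), 'grip_width': 0.08530832565843374}
```

View pics/top0.png

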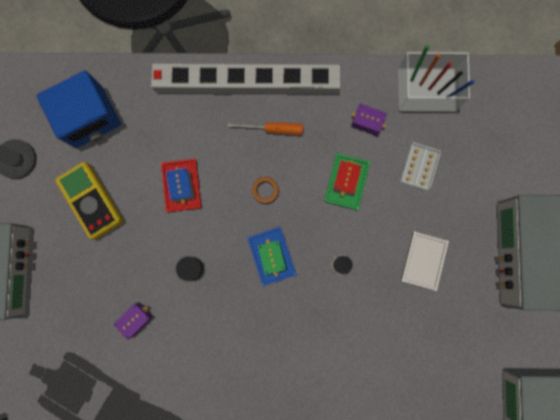

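View pics/scene0.png

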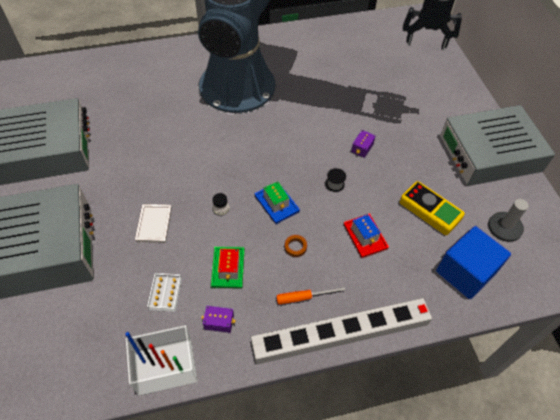

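Top view: the red cradle (181,186) holds the blue lid, the green cradle (347,181) holds the red lid, and the blue cradle (271,256) holds the green lid. There are two white rectangles: (425,261) is plain and empty, while (421,166) has a grid of parts in it, so the tray is (425,261). The purple modules at (369,119) and (133,320) are decoys. Next I measure.

```bash
cat > h.py <<'E'
import cv2,numpy as np
from rig import *
def masks(p):
    h,s,v=[c.astype(int) for c in cv2.split(cv2.cvtColor(p,cv2.COLOR_RGB2HSV))]
    c=(s>130)&(v>50)
    return dict(red=c&((h<6)|(h>174)),green=c&(h>45)&(h<80),blue=c&(h>100)&(h<122),
                white=(s<45)&(v>140))
def cast(px,K,T,z):   # T: camera->world
    px=np.asarray(px,float).reshape(-1,2)
    r=np.c_[(px[:,0]-K["cx"])/K["fx"],(px[:,1]-K["cy"])/K["fy"],np.ones(len(px))]@T[:3,:3].T
    return T[:3,3]+r*((z-T[2,3])/r[:,2])[:,None]
def blobs(m,K,T,z,amin):
    out=[]
    cs,_=cv2.findContours(m.astype(np.uint8),cv2.RETR_EXTERNAL,cv2.CHAIN_APPROX_NONE)
    for c in cs:
        if cv2.contourArea(c)<amin: continue
        w=cast(c,K,T,z)[:,:2]
        (cx,cy),(a,b),t=cv2.minAreaRect((w*1000).astype(np.float32))
        if a<b: a,b,t=b,a,t+90
        t=(t+90)%180-90   # direction of long side
        out.append((c.reshape(-1,2).mean(0).round(),round(cx/1000,4),round(cy/1000,4),round(a),round(b),round(t,1)))
    return out
def wristT(s):
    T=np.eye(4);T[:3,:3]=s["tcp_rot"];T[:3,3]=s["ee_pos"];return T@camera_model("wrist")["mount"]
E
python3 - <<'E'
from h import *
f=np.load("top0.npz");p,d=f["p"],f["d"];K=camera_model("top");T=np.linalg.inv(K["view"])
M=masks(p)
for n in M:
    for z in(.015,.05):
        for b in blobs(M[n],K,T,z,150): 
            if 150<b[0][0]<460 and b[0][1]>140: print(n,z,b)
for u,v in((179,190),(271,250),(349,172),(425,261),(421,166),(342,265),(190,268),(252,190)):
    q=cast([u,v],K,T,0)[0];r=q-T[:3,3];w=T[:3,3]+r*d[v,u]/(K["view"][2,:3]@r);print(u,v,w.round(3))
crop=p[140:300,150:460];cv2.imwrite("pics/crop.png",cv2.resize(crop[:,:,::-1],None,fx=2.5,fy=2.5,interpolation=cv2.INTER_CUBIC))
E
```

```text
red 0.015 (array([347., 177.]), 0.6637, -0.1457, 65, 45, -14.8)
red 0.015 (array([180., 185.]), 0.643, 0.223, 112, 79, 7.8)
red 0.05 (array([347., 177.]), 0.6575, -0.1414, 63, 43, -14.8)
red 0.05 (array([180., 185.]), 0.6374, 0.2156, 109, 77, 7.8)
green 0.015 (array([272., 259.]), 0.4846, 0.019, 65, 46, 14.7)
green 0.015 (array([347., 181.]), 0.6543, -0.1455, 109, 75, -13.8)
green 0.05 (array([272., 259.]), 0.484, 0.0181, 63, 44, 14.7)
green 0.05 (array([347., 181.]), 0.6484, -0.1413, 106, 72, -13.8)
blue 0.015 (array([271., 256.]), 0.4879, 0.0197, 110, 76, 19.0)
blue 0.015 (array([179., 184.]), 0.6451, 0.2273, 63, 45, 12.1)
blue 0.05 (array([271., 256.]), 0.4872, 0.0187, 106, 74, 19.0)
blue 0.05 (array([179., 184.]), 0.6395, 0.2198, 61, 44, 12.1)
white 0.015 (array([425., 261.]), 0.4813, -0.3146, 112, 77, -14.8)
white 0.015 (array([420., 164.]), 0.6887, -0.3057, 85, 59, -17.2)
white 0.05 (array([425., 261.]), 0.4808, -0.3051, 108, 75, -14.8)
white 0.05 (array([420., 164.]), 0.6817, -0.2964, 82, 57, -17.2)
179 190 [0.626 0.219 0.049]
271 250 [0.5   0.019 0.052]
349 172 [ 0.668 -0.145  0.054]
425 261 [ 0.481 -0.316  0.008]
421 166 [ 0.689 -0.309  0.017]
342 265 [ 0.47 -0.13  0.05]
190 268 [0.46  0.192 0.043]
252 190 [0.632 0.064 0.019]
```

View pics/crop.png

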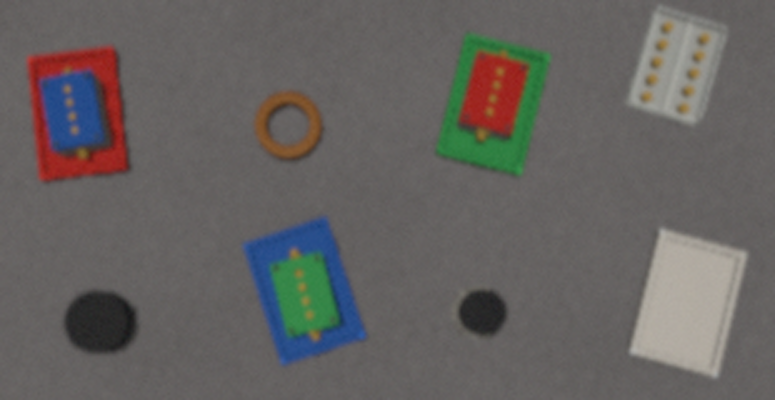

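The sizes match: the cradles and plain tray measure about 112x77 and the lids about 64x45. The other white box is 85x59, so it's ruled out. Now a close look above each spot with the wrist camera.

```bash
cat >> h.py <<'E'
def R(t):
    c,s=np.cos(np.radians(t)),np.sin(np.radians(t))
    return np.array([[c,0,-s],[s,0,c],[0,-1,0]])
def look(x,y,t,name=None,z=.20):
    move_to([x,y,z],R(t)); dwell(.3); s=sense(); T=wristT(s); p,d=capture("wrist")
    if name: cv2.imwrite(f"pics/{name}.png",p[:,:,::-1])
    K=camera_model("wrist"); M=masks(p)
    for n in M:
        for zz in(.015,.05):
            for b in blobs(M[n],K,T,zz,1500): print(n,zz,*b)
    print("t",s["time_s"])
E
python3 - <<'E'
from h import *
look(.484,.018,17,"w_b")
look(.64,.22,9,"w_r")
look(.655,-.143,-14,"w_g")
E
```

```text
red 0.015 [ 49. 314.] 0.6856 -0.1596 75 51 -15.0
red 0.05 [ 49. 314.] 0.6552 -0.1433 67 46 -15.0
green 0.015 [ 70. 282.] 0.6491 -0.146 120 78 -14.1
green 0.015 [274. 187.] 0.4919 0.0196 71 51 15.0
green 0.05 [ 70. 282.] 0.6227 -0.1311 107 70 -14.1
green 0.05 [274. 187.] 0.4822 0.0168 63 45 15.0
blue 0.015 [274. 178.] 0.4861 0.0178 113 77 19.1
blue 0.05 [274. 178.] 0.4771 0.0152 100 69 19.1
white 0.015 [244.  72.] 0.4061 -0.0286 75 21 86.7
white 0.015 [277. 187.] 0.549 0.0387 579 422 -73.0
white 0.05 [244.  72.] 0.4056 -0.0263 67 18 86.7
white 0.05 [277. 187.] 0.5332 0.0338 517 377 -73.0
t 2.3833
red 0.015 [278. 178.] 0.6412 0.2221 113 78 7.6
red 0.05 [278. 178.] 0.632 0.2204 101 70 7.6
blue 0.015 [506. 337.] 0.7761 0.4849 151 64 56.9
blue 0.015 [276. 188.] 0.6481 0.2211 71 50 11.6
blue 0.015 [61. 12.] 0.5354 0.0368 84 22 -81.1
blue 0.05 [506. 337.] 0.7524 0.4551 135 57 56.9
blue 0.05 [276. 188.] 0.6381 0.2194 64 45 11.6
blue 0.05 [61. 12.] 0.5375 0.0548 75 20 -81.1
white 0.015 [224. 398.] 0.9054 0.2061 181 47 -89.9
white 0.015 [539. 299.] 0.7319 0.4947 113 56 22.8
white 0.015 [211.  
[... 297 characters left out ...]
274. 192.] 0.667 -0.147 71 50 -14.8
red 0.05 [274. 192.] 0.6568 -0.1443 64 45 -14.8
green 0.015 [269. 175.] 0.6528 -0.1475 112 77 -14.0
green 0.05 [269. 175.] 0.6441 -0.1448 100 69 -14.0
white 0.015 [282. 388.] 0.8773 -0.191 134 88 79.6
white 0.015 [186. 391.] 0.8584 -0.2973 96 74 -0.0
white 0.015 [208.  95.] 0.5726 -0.1731 74 32 74.5
white 0.015 [433. 139.] 0.6384 -0.0123 230 157 -85.9
white 0.015 [148. 209.] 0.6664 -0.204 379 300 62.6
white 0.05 [282. 388.] 0.8446 -0.1836 119 79 79.6
white 0.05 [186. 391.] 0.8277 -0.2786 86 66 -0.0
white 0.05 [208.  95.] 0.5725 -0.1677 66 28 74.5
white 0.05 [433. 139.] 0.6312 -0.0241 205 141 -85.9
white 0.05 [148. 209.] 0.6563 -0.1953 338 268 62.6
t 5.4417
```

View pics/w_g.png

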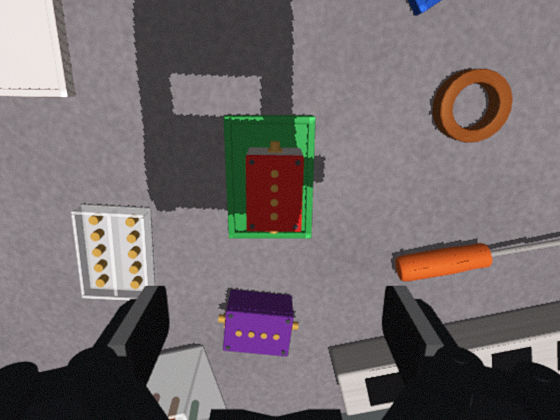

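The two views agree within 3 mm (red lid at (274,192) px inside the green cradle). First transfer: red module to the white tray.

```bash
cat >> h.py <<'E'
GZ=.018; UP=.15
def pick(x,y,t):
    r=R(t); move_to([x,y,UP],r); move_linear([x,y,GZ+.02],r,.2); move_linear([x,y,GZ],r,.06); close(); dwell(.2)
    s=sense(); w=s["grip_width"]; print("grip",round(w,4),"F",s["contact_force"].round(1),"z",s["ee_pos"][2].round(4))
    assert .043<w<.049
    move_linear([x,y,GZ+.03],r,.06); move_linear([x,y,UP],r,.25); s=sense(); print("held",round(s["grip_width"],4),s["contact_force"].round(1))
def place(x,y,t):
    r=R(t); move_to([x,y,UP],r); move_linear([x,y,GZ+.03],r,.25); move_linear([x,y,GZ+.004],r,.04); dwell(.2)
    f0=sense()["contact_force"][2]
    for dz in np.arange(.003,-.0021,-.0005):
        move_linear([x,y,GZ+dz],r,.01); f=sense()["contact_force"][2]
        if f-f0>3: break
    print("down at",round(dz,4),"dF",round(f-f0,1)); let_go(); dwell(.1)
    move_linear([x,y,GZ+.06],r,.12); move_linear([x,y,UP],r,.25); print("t",sense()["time_s"])
E
python3 - <<'E'
from h import *
pick(.657,-.143,-14.8); place(.481,-.315,-14.8)
look(.481,-.315,-14.8,"w_w")
E
```

```text
grip 0.0448 F [ 0.1 -0.1  6. ] z 0.0185
held 0.0453 [ 0.2 -0.2 -2.7]
down at 0.0 dF 7.5
t 14.8083
red 0.015 [275. 191.] 0.4912 -0.3183 71 51 -14.9
red 0.05 [275. 191.] 0.4812 -0.3156 63 45 -14.9
green 0.015 [483. 292.] 0.6496 -0.1505 117 84 -14.0
green 0.05 [483. 292.] 0.6225 -0.1659 104 75 -14.0
white 0.015 [190. 366.] 0.6555 -0.4617 97 72 -68.1
white 0.015 [357. 361.] 0.6927 -0.292 117 117 -7.8
white 0.015 [427. 256.] 0.5866 -0.1924 93 76 -43.1
white 0.05 [190. 366.] 0.6278 -0.4437 87 64 -68.1
white 0.05 [357. 361.] 0.661 -0.2921 105 104 -7.8
white 0.05 [427. 256.] 0.5663 -0.2033 83 68 -43.1
t 15.425
```

View pics/w_w.png

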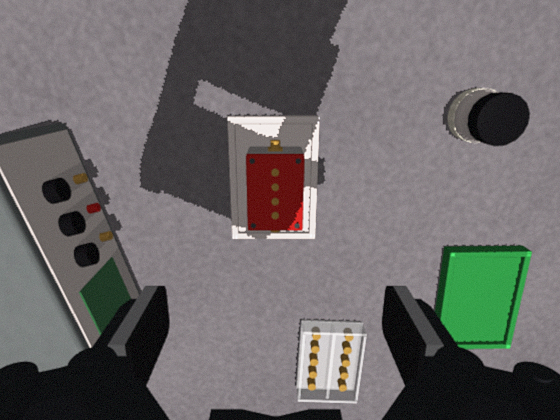

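The red module at (275,191) sits flat and aligned inside the tray's lip, and the green cradle at (483,295) is empty. Next are green to green and blue to blue.

Run:
```python
from h import *
pick(.483,.0175,15); place(.653,-.147,-14)
pick(.639,.2195,11.7); place(.487,.0185,19)
look(.60,.0,0,"w_mid",z=.30)
```

```text
grip 0.0451 F [-1.6  1.2  5.9] z 0.0184
held 0.0457 [ 0.1  0.6 -3.1]
down at 0.0 dF 8.5
t 25.7167
grip 0.0454 F [-0.  -0.1  5.9] z 0.0185
held 0.0453 [-0.5  0.4 -3.8]
down at 0.0 dF 8.1
t 36.1167
red 0.015 [462. 190.] 0.641 0.2195 115 83 7.7
red 0.05 [462. 190.] 0.6306 0.2014 105 76 7.7
green 0.015 [152. 200.] 0.6522 -0.1462 114 78 -13.9
green 0.05 [152. 200.] 0.6408 -0.1342 105 72 -13.9
blue 0.015 [292.  52.] 0.4871 0.0182 111 78 19.0
blue 0.05 [292.  52.] 0.4893 0.0167 102 71 19.0
white 0.015 [291. 375.] 0.9076 0.0194 324 56 89.9
white 0.015 [ 34. 342.] 0.8547 -0.3207 125 87 90.0
white 0.015 [ 25. 237.] 0.6917 -0.3019 105 66 -13.8
white 0.05 [291. 375.] 0.8753 0.0178 297 52 89.9
white 0.05 [ 34. 342.] 0.8267 -0.2944 115 80 90.0
white 0.05 [ 25. 237.] 0.6771 -0.2771 96 60 -13.8
t 37.1917
```

View pics/w_mid.png

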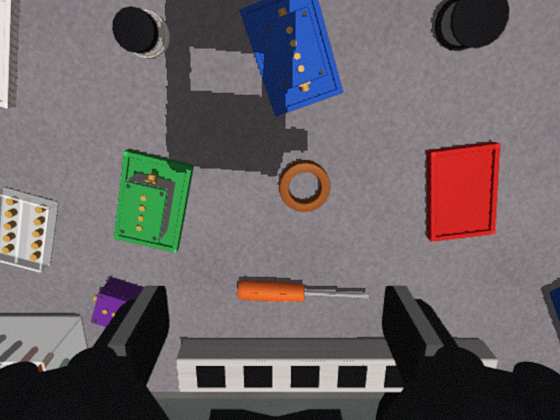

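The green module (150,205) and blue module (295,52) are in their own cradles, and the red cradle (463,190) is empty. Last transfer: red to red.

Run:
```python
from h import *
pick(.481,-.3155,-14.9); place(.642,.2225,7.7)
goto_joints([61.158,20.094,94.641,0,65.266,-4.847]); dwell(.5)
p,d=capture("top"); K=camera_model("top");T=np.linalg.inv(K["view"])
for u,v in((342,265),(190,268),(252,190)):
    q=cast([u,v],K,T,0)[0];r=q-T[:3,3];print(u,v,(T[:3,3]+r*d[v,u]/(K["view"][2,:3]@r)).round(3))
cv2.imwrite("pics/end.png",cv2.resize(p[140:300,150:460,::-1],None,fx=2.5,fy=2.5,interpolation=cv2.INTER_CUBIC)); print(sense()["time_s"])
```

```text
grip 0.0451 F [-0.5  0.   5.1] z 0.0184
held 0.0453 [ 0.1 -0.6 -1.6]
down at 0.0 dF 7.8
t 48.6833
342 265 [ 0.47  -0.13   0.052]
190 268 [0.46  0.192 0.04 ]
252 190 [0.632 0.064 0.021]
51.0833
```

View pics/end.png

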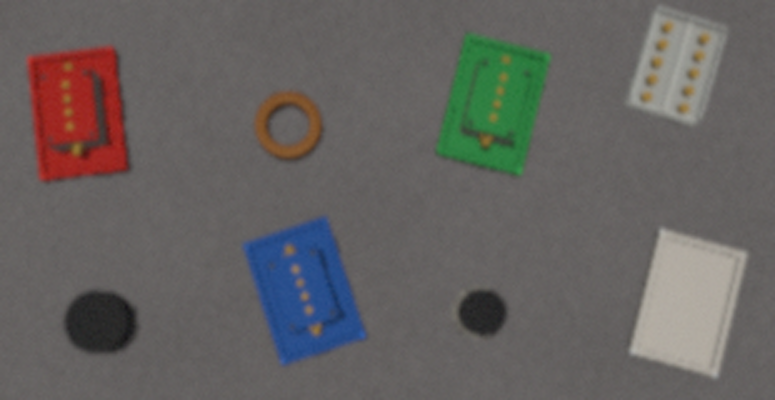

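All three modules match their cradles: red at (70,110), green at (490,100) and blue at (305,290). They sit lengthwise inside the lips, the tray is empty and the bystanders haven't moved.

```bash
python3 -c "
from rig import *
hand_in()"
```

```text
the job is handed in; nothing more can be done
```

All three modules are now in the cradle matching their lid colour, and the job was handed in at about 51 s of the 114 s allowed. I parked red in the white tray, moved green and then blue to their own cradles, and finally brought red from the tray to its cradle.

- **Placing:** each module was lowered until it touched the cradle floor, always at the height it was gripped from, so it sits flat. The touchdown force was about 8 N each time.
- **Last picture:** the modules lie lengthwise inside the lips and the tray is empty. The spool, tape and jar are where they started.
- **Disagreements:** no check failed. The top and wrist cameras differed by up to 3 mm, well within the roughly 10 mm of clearance on each side.

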